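Close the thread chest on the cutting table

ROBOT

A 6-joint arm with a two-finger parallel gripper is mounted at the origin on the work surface. World frame = base frame: x ahead of the robot, y to its left, z up, the work surface at z = 0. Lengths are in m, angles in rad, forces in N, time in s.
With the tool pointing down it reaches from about 0.275 to 0.725 m from the base axis. Payload 5.6 kg.
Tool frame: the origin (TCP) lies at the very end of the fingers, on their centre line; the grasp point (between the pads) lies 19 mm behind it; z points along the fingers, x is the direction in which the jaws open and shut, and the axes are right-handed (so a half turn about z gives the same grasp; the last joint's range is limited). The gripper opens to 85 mm and grips with 20 to 120 N. Pads are 22 mm wide; open, the fingers measure 114 mm over their backs; the gripper's body (76 mm by 85 mm) begins 54 mm behind the grasp point. The pads swing forward as they close: fully open they stand 13 mm farther back than shut.
Start: joints at [-0.821, 0.255, 0.108, 0, -1.424, -0.285], TCP at [0.247, -0.492, 0.231] pointing down, gripper open.
Joint ranges: [-2.95, 2.95], [-1.21, 1.97], [-1.09, 1.5], [-2.87, 1.71], [-2.94, -0.07], [-3.05, 3.05]. Speed limits (rad/s): [2.57, 2.57, 3.14, 3.14, 3.14, 3.14].

INTERFACE

Orientations are given as a unit quaternion [x, y, z, w].
In Python, from station import manip gives the robot as it stands.
- The arm moves only by the tool servo_tool, never from a script. Its arguments are lists of equal length, an entry for each row: "slide": the shift along the tool's x, y, z in units of 40 mm (1.0 is 40 mm), a list of three; "turn": the turn, a rotation vector about the tool's x, y, z in units of 6 degrees (1.0 is 6 degrees), a list of three. A call has 1 to 10 rows; each row shifts and turns the pose as measured when the row begins, along the tool's axes as they then stand; what a row does not reach is not made up. A row lasts 1/12 s, in which the tool goes at most 41.7 mm and 7.16 degrees, less where a joint would pass 70% of its speed; a pose out of reach is approached as far as the arm can. A call is refused whole if a number of a shift passes 1 or a number of a turn 1, either way. A call with a gripper value outside its range is refused whole. "fingers" is the opening in per cent of the stroke, from 0 (shut) to 100 (fully open), set as the call begins (left out, the last holds). The fingers move at their own pace and stop on an object; "squeeze" is the grip in N (left out, the last holds). Time passes only in rows, so rows that do not move let the fingers close. It gives the time, the measured TCP pose, the force and the opening at its end, in the units of the state.
- manip.get_state(): the state, without advancing time (a new reading comes with each control period).
- manip.read_camera(name): name is "scene" or "top" or "wrist"; returns a dict with "pixels" (480x640x3 uint8, blue, green, red), "intrinsics" (3x3 intrinsics, pixels), "rvec" (rotation vector, rad) and "tvec" (3), from world to camera coordinates, as OpenCV has them; the wrist camera has in their place "T_tool_cam" (4x4, takes a point from camera to tool coordinates, whose origin is the TCP and whose axes are the tool frame's). Camera axes: x right, y down, z forward; pixel columns grow to the right and rows downward; lengths in m; the calibration is good to about 2 mm. A picture is of the moment at which its call begins: read the wrist's pose just before it. There is no depth.
- manip.sign_off(): hands the job in, once; it reports no verdict.
The state is a dict: "time_s": time; "joint_pos": joint angles; "joint_velocities": joint speeds; "joint_efforts": joint torques, N m; "eef_pos": TCP position; "tool_rot": TCP orientation; "wrist_force": force on the tool from outside, world axes, zero at the start; "wrist_torque": the same for the moment, N m; "finger_gap": finger opening in m.
Only numpy, scipy, OpenCV 4.12 (cv2) and the standard library are available. Lean on these libraries where they do the work, as an engineer would, in place of code of your own. Each camera call takes 0.05 s, during which the arm holds its last target. There are 200 camera calls.

TASK

Two small grey tool chests stand open on the cutting table, each lid propped by a folding steel stay that is locked straight. On the longer chest, the one with the thread spools, press the thumb plate on its stay down so that the knee breaks, then lower that lid until it is fully shut. Leave the shorter chest open as it is.

Things in the scene. Friction and masses are not known exactly. Their poses are not given: they have to be found in the camera images.
- long_thumb_plate (a point): Top of the steel thumb plate (58 mm along x, 40 along y, 3 thick) at the stay's knee, off the long chest's end, 40 mm out from its wall, 139 mm above the table. x: away from the chest, level; y: up the lower link to the knee, sloping 35 deg; z: off the plate. The link pivots 48 mm down the -y way. 2 to 8 N straight down breaks the knee; 15 to 20 mm is enough (at 30 the sinking lid meets the gripper).
- long_lid_face (a point): Point on the outer face of the long chest's lid (220 x 190 x 12 mm), mid-length, 20 mm from the free edge. x: along the hinge, to the stay's end; y: from here to the hinge; z: out of the outer face. The hinge line is 170 mm along +y and 12 mm along -z, 120 mm above the table (the rim). Open, the lid leans 15 deg off upright over the chest, its top edge 307 mm high; shut, it lies level, this point 132 mm high.
- long_lid (a joint): Lid of the longer chest (220 x 190 mm, 120 high, thread spools inside), rad: 0 standing open as found, growing as it is lowered, 1.309 shut. With the knee locked it will not move. Once the knee is broken (the lid then sinks about 0.1 rad) its stiff hinge keeps it wherever it is left: push it over and all the way down, 1 to 10 N near its free edge.
- short_lid (a joint): Lid of the shorter chest (140 x 190 mm, 120 high, dark steel blocks inside), the bystander, with the same stay and hinge, rad: 0 standing open as found, 1.309 shut. Its top edge stands 307 mm high, and at least 90 mm lie between the chests. Leave it open.

How it is judged:
By the outcome, as a careful person would: the job done as asked, in the order asked, and still so for the second after the job is handed in, with the robot touching nothing.
It also fails if it takes over 51 s, if anything falls off the work surface, if the arm or the gripper's body presses on something with over 40 N, if the wrist force passes 120 N, or if a joint passes its speed limit or range.

## Working session

There is one attempt and no reset: what is moved stays moved. The work goes in short steps, Python scripts to look and compute and a tool call to move; the robot and the scene stay as the last step left them, time stands still between calls to the robot, and variables do not carry over. Pictures are saved under pics/ and viewed, about 8 in all and at most 12, crops included, and the job is handed in when it is done.

Besides the shell and the picture viewer there is one more tool, called after "Call:" in YAML: its name, and indented under it one key for each argument. servo_tool: Moves the arm, as the interface text tells. Its arguments: {"type":"object","properties":{"slide":{"type":"array"},"turn":{"type":"array"},"fingers":{"type":"number"},"squeeze":{"type":"number"}},"required":["slide","turn"]}

```bash
mkdir -p pics; ls; python3 - <<'E'
from station import manip
import cv2,json
for n in("scene","top"):
    c=manip.read_camera(n); cv2.imwrite(f"pics/{n}0.png",c["pixels"])
    print(n,c["intrinsics"],c["rvec"],c["tvec"])
s=manip.get_state(); print(s)
E
```

```text
pics
scene [[590.00211589   0.         311.32124279]
 [  0.         590.00211589 238.04977402]
 [  0.           0.           1.        ]] [ 2.44358566  0.61115177 -0.18204873] [-0.51346585 -0.02084089  1.45445424]
top [[474.94173729   0.         313.25048296]
 [  0.         474.94173729 235.40892427]
 [  0.           0.           1.        ]] [ 2.18074273 -2.20176707  0.08741994] [0.04826967 0.54432458 1.2121563 ]
{'time_s': 0.1, 'joint_pos': array([-8.21394363e-01,  2.55712929e-01,  1.07136192e-01, -3.94907420e-04,
       -1.42391644e+00, -2.84611127e-01]), 'joint_velocities': array([ 0.00049005, -0.00037362,  0.00237157,  0.00194602,  0.00088356,
        0.00030327]), 'joint_efforts': array([-2.51610720e-03, -3.87603450e+01,  2.38473183e+01,  5.37794575e+00,
       -3.79936086e-03, -5.56920824e-06]), 'eef_pos': array([ 0.24637707, -0.49123572,  0.23047805]), 'tool_rot': array([ 5.25269315e-01,  8.50935596e-01,  4.13296964e-04, -7.66259077e-04]), 'wrist_force': array([-1.09095064,  0.04710437, -0.56306612]), 'wrist_torque': array([0.02869425, 0.02777317, 0.0443512 ]), 'finger_gap': 0.08520412145198249}
```

View pics/scene0.png

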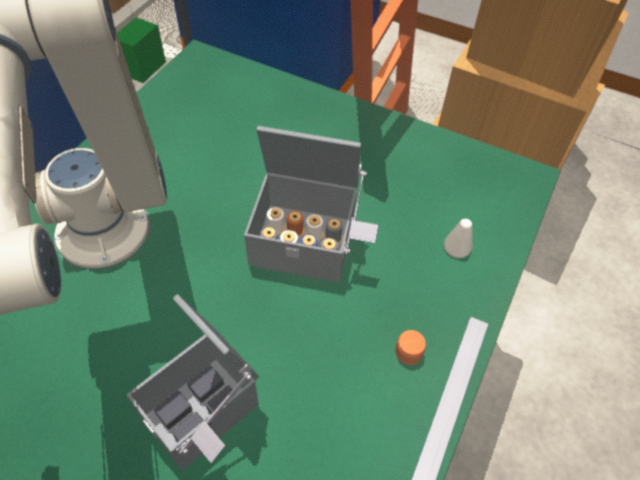

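View pics/top0.png

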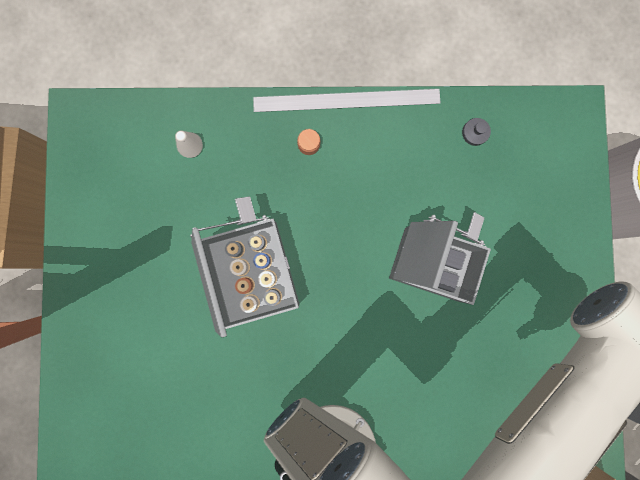

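The scene view shows the spool chest (long) with its thumb plate at about (363,232). In the top view the plate is at about (245,208), with the lid along the chest's left side, x≈195–225. The short chest is on the right in the top view, with its plate at about (476,225).

```bash
cat > h.py <<'E'
import cv2,numpy as np
from station import manip
from scipy.spatial.transform import Rotation as R
def cast(c,uv,z):
    Rm=cv2.Rodrigues(np.array(c["rvec"],float))[0]; o=-Rm.T@np.ravel(c["tvec"])
    d=Rm.T@np.linalg.inv(c["intrinsics"])@np.array([uv[0],uv[1],1.]); return o+d*(z-o[2])/d[2]
def proj(c,p): return cv2.projectPoints(np.array(p,float).reshape(-1,3),np.array(c["rvec"],float),np.array(c["tvec"],float),c["intrinsics"],None)[0].reshape(-1,2)
E
python3 - <<'E'
from h import *
t=manip.read_camera("top");s=manip.read_camera("scene")
a=cv2.resize(t["pixels"][185:345,180:310],None,fx=3.6,fy=3.6,interpolation=cv2.INTER_CUBIC)
cv2.imwrite("pics/topc.png",a)
# plate: bright grey
for n,c,(x0,x1,y0,y1) in(("top",t,(225,262,190,226)),("scene",s,(340,385,215,250))):
    p=c["pixels"][y0:y1,x0:x1].astype(int); m=((p.min(2)>140)&(p.max(2)-p.min(2)<40)).astype(np.uint8)
    k,l,st,ce=cv2.connectedComponentsWithStats(m); i=1+st[1:,4].argmax()
    pts=np.argwhere(l==i)[:,::-1]+[x0,y0]
    r=cv2.minAreaRect(pts.astype(np.float32)); print(n,st[i],ce[i]+[x0,y0],r,cast(c,ce[i]+[x0,y0],.139))
    for q in cv2.boxPoints(r): print(q,cast(c,q,.139))
E
```

```text
top [  0   7  37  28 420] [244.8        210.01666667] ((240.80772399902344, 210.03846740722656), (25.10286521911621, 36.47760009765625), 78.69007110595703) [0.59752892 0.2041132  0.139     ]
[220.46158 201.3077 ] [0.61856551 0.26108423 0.139     ]
[256.2308  194.15385] [0.63477971 0.1773075  0.139     ]
[261.15387 218.76924] [0.57658691 0.16589624 0.139     ]
[225.38464 225.92308] [0.56053494 0.24940172 0.139     ]
scene [  0   0  38  35 654] [359.31345566 231.88990826] ((359.6764831542969, 234.70587158203125), (32.214176177978516, 36.44432067871094), 12.528807640075684) [0.59408273 0.19493008 0.139     ]
[340.      248.99998] [0.57714028 0.13391737 0.139     ]
[347.90588 213.42351] [0.54979251 0.22950671 0.139     ]
[379.35297 220.41176] [0.61969005 0.2448645  0.139     ]
[371.44708 255.98824] [0.64378877 0.14933824 0.139     ]
```

View pics/topc.png

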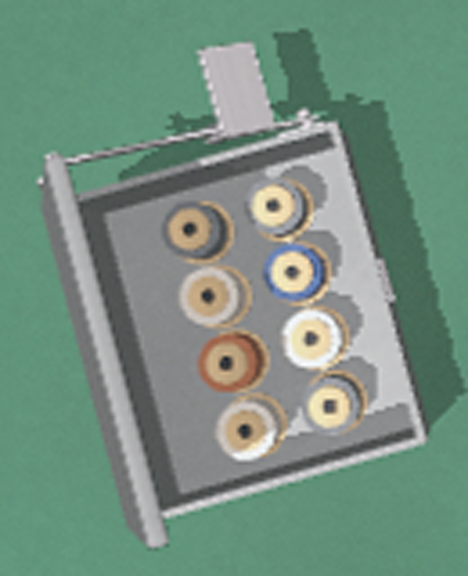

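```bash
python3 - <<'E'
from h import *
t=manip.read_camera("top");s=manip.read_camera("scene")
f=lambda a,b:(180+a/3.6,185+b/3.6)
A=cast(t,f(338,124),.12);B=cast(t,f(424,438),.12)
print("front rim",A,B,np.linalg.norm(A-B))
u=(A-B)/np.linalg.norm(A-B); v=np.array([-u[1],u[0],0]); print("u",u,"v",v)
L1=cast(t,f(57,155),.305);L2=cast(t,f(155,543),.305); print("lid edge",L1,L2,np.linalg.norm(L1-L2),(L1-L2)/np.linalg.norm(L1-L2))
P=[cast(t,f(*q),z) for q,z in zip([(200,50),(255,43),(272,130),(220,137)],[.1505,.1275,.1275,.1505])]
P=np.array(P);print(P,P.mean(0))
C=P.mean(0)
print("plate from wall",(C-A)@u,"from front",(C-A)@v,"lid edge from front",(L1-A)@v,(L2-A)@v,(L1-A)@u,(L2-A)@u)
hm=(A+B)/2+v*.19
print("hinge mid",hm,"proj scene: plate,A,B,hinge ends",proj(s,[C,A,B,A+.19*v,B+.19*v,L1,L2]).round(0).tolist())
print("yaw u",np.degrees(np.arctan2(u[1],u[0])))
E
```

```text
front rim [0.57670714 0.13749085 0.12      ] [0.37007896 0.08221901 0.12      ] 0.2138929244260767
u [0.96603562 0.25840893 0.        ] v [-0.25840893  0.96603562  0.        ]
lid edge [0.54170977 0.27898599 0.305     ] [0.32983029 0.22441423 0.305     ] 0.21879440467807637 [0.96839534 0.24942025 0.        ]
[[0.62227634 0.22400912 0.1505    ]
 [0.63002943 0.19135874 0.1275    ]
 [0.57235556 0.18026279 0.1275    ]
 [0.56582008 0.21110162 0.1505    ]] [0.59762035 0.20168307 0.139     ]
plate from wall 0.03679074734299175 from front 0.05660780794065118 lid edge from front 0.14573297808000849 0.1477662697039929 0.0027549007148581885 -0.21603005590603402
hinge mid [0.42429536 0.2934017  0.12      ] proj scene: plate,A,B,hinge ends [[362.0, 230.0], [340.0, 253.0], [245.0, 234.0], [356.0, 188.0], [268.0, 172.0], [360.0, 145.0], [257.0, 127.0]]
yaw u 14.975674616976967
```

The plate, rim and lid sizes agree with the given values: wall offset 37 mm against 40, rim 214 and lid edge 219 against 220. Chest yaw is 15°. I'll rise, shut the fingers, align the tool and travel above both lids.

Call:
servo_tool:
  slide:
    - [0,0,-1]
    - [0,0,-1]
    - [0,0,-1]
    - [0,0,-1]
    - [0,0,-0.5]
  turn:
    - [0,0,0.65]
    - [0,0,0.65]
    - [0,0,0.65]
    - [0,0,0]
    - [0,0,0]
  fingers: 0

```text
time_s: 0.72
eef_pos: [0.2432, -0.4871, 0.4071]
tool_rot: [0.614, 0.79, 0.004, -0.013]
wrist_force: [0.5, -0.3, 0.5]
finger_gap: 0.0251
```

Call:
servo_tool:
  slide:
    - [0.7,0.65,0]
    - [0.7,0.65,0]
    - [0.7,0.65,0]
    - [0.7,0.65,0]
    - [0.7,0.65,0]
    - [0.7,0.65,0]
    - [0.7,0.65,0]
    - [0.7,0.65,0]
    - [0.7,0.65,0]
    - [0.7,0.65,0]
  turn:
    - [0,0,0]
    - [0,0,0]
    - [0,0,0]
    - [0,0,0]
    - [0,0,0]
    - [0,0,0]
    - [0,0,0]
    - [0,0,0]
    - [0,0,0]
    - [0,0,0]

```text
time_s: 1.55
eef_pos: [0.4319, -0.1456, 0.4151]
tool_rot: [0.619, 0.785, 0.003, -0.008]
wrist_force: [0.6, -1.3, 0.2]
finger_gap: 0.0
```

Call:
servo_tool:
  slide:
    - [0.7,0.65,0]
    - [0.7,0.65,0]
    - [0.7,0.65,0]
    - [0.7,0.65,0]
    - [0.7,0.65,0]
    - [0.7,0.65,0]
    - [0.7,0.65,0]
    - [0.7,0.65,0]
    - [0.6,0.6,0]
    - [0,0,0]
  turn:
    - [0,0,0]
    - [0,0,0]
    - [0,0,0]
    - [0,0,0]
    - [0,0,0]
    - [0,0,0]
    - [0,0,0]
    - [0,0,0]
    - [0,0,0]
    - [0,0,0]

```text
time_s: 2.38
eef_pos: [0.6049, 0.1736, 0.415]
tool_rot: [0.616, 0.788, 0.002, -0.009]
wrist_force: [0.9, 1.0, -2.6]
finger_gap: 0.0003
```

```bash
cat > g.py <<'E'
from h import *
import sys
# goal x y z -> slide units in tool frame, turn units to ideal (x=v,y=u,z down)
g=np.array(sys.argv[1:4],float); s=manip.get_state(); r=R.from_quat(s["tool_rot"])
u=np.array([.966,.2586,0]);v=np.array([-.2586,.966,0])
G=R.from_matrix(np.c_[v,u,[0,0,-1]])
print(s["time_s"],s["eef_pos"].round(4),s["wrist_force"].round(1),"slide",(r.inv().apply(g-s["eef_pos"])/.04).round(2),"turn",(np.degrees((r.inv()*G).as_rotvec())/6).round(2),"q",s["joint_pos"].round(2))
E
python3 g.py .608 .194 .25
```

```text
2.3833 [0.6049 0.1736 0.415 ] [ 0.9  1.  -2.6] slide [0.41 0.23 4.13] turn [-0.07 -0.16 -0.17] q [ 0.52  0.5   0.96 -0.02 -2.03 -1.85]
```

Call:
servo_tool:
  slide:
    - [0.4,0.2,0.8]
    - [0,0,0.8]
    - [0,0,0.8]
    - [0,0,0.8]
    - [0,0,0.8]
    - [0,0,0.6]
    - [0,0,0.4]
    - [0,0,0]
  turn:
    - [-0.1,-0.2,-0.2]
    - [0,0,0]
    - [0,0,0]
    - [0,0,0]
    - [0,0,0]
    - [0,0,0]
    - [0,0,0]
    - [0,0,0]

```text
time_s: 3.05
eef_pos: [0.6097, 0.1937, 0.2039]
tool_rot: [0.606, 0.796, -0.002, 0.002]
wrist_force: [-0.0, 0.9, -1.5]
finger_gap: 0.0001
```

```bash
python3 g.py .608 .194 .16; python3 - <<'E'
from h import *
s=manip.read_camera("scene");t=manip.read_camera("top")
a=cv2.resize(s["pixels"][100:300,220:420],None,fx=2,fy=2);b=cv2.resize(t["pixels"][150:350,150:350],None,fx=2,fy=2)
cv2.imwrite("pics/p1.png",np.hstack([a,b]))
E
```

```text
3.05 [0.6097 0.1937 0.2039] [-0.   0.9 -1.5] slide [ 0.03 -0.04  1.1 ] turn [0.   0.05 0.07] q [ 0.55  0.44  0.31  0.01 -1.44 -1.86]
```

View pics/p1.png

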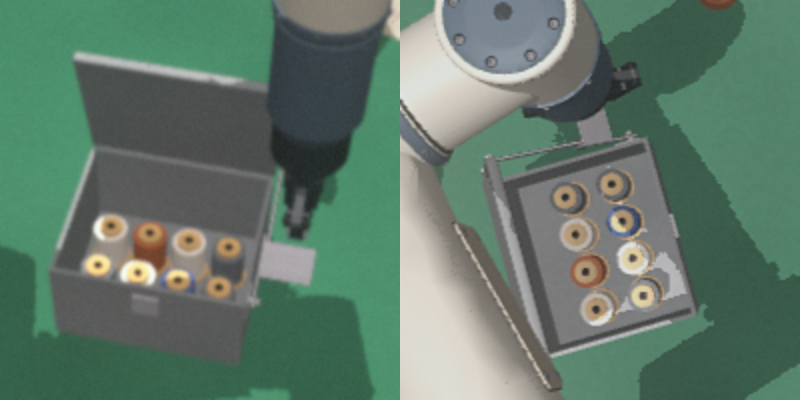

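The tip hangs above the outer half of the plate. The forearm crosses over the lid's end corner, so I'll check its height before going lower.

```bash
python3 - <<'E'
from h import *
s=manip.read_camera("scene");t=manip.read_camera("top")
a=s["pixels"][0:300,120:520];b=t["pixels"][100:400,60:460]
cv2.imwrite("pics/p2.png",np.hstack([a,b]))
E
```

```text
(no output)
```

View pics/p2.png

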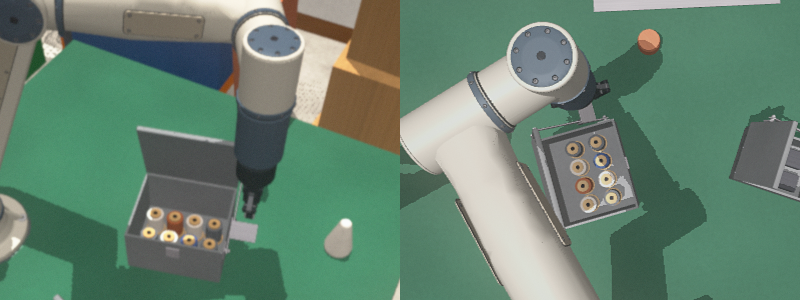

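```bash
python3 - <<'E'
from h import *
s=manip.read_camera("scene");t=manip.read_camera("top")
for h in(0,.1,.2,.25,.3,.35,.4,.45): print(h,proj(s,[.61,.194,.204+h]).round()[0]-[120,0],proj(t,[.61,.194,.204+h]).round()[0]+[340,-100])
E
```

```text
0 [249. 216.] [585. 101.]
0.1 [253. 185.] [579.  94.]
0.2 [259. 148.] [571.  85.]
0.25 [262. 127.] [566.  80.]
0.3 [265. 105.] [560.  74.]
0.35 [268.  81.] [554.  67.]
0.4 [272.  55.] [547.  59.]
0.45 [276.  26.] [538.  50.]
```

Forearm bottom is about 0.3 m above the TCP, so it stays well clear of the lid. Now descending onto the plate.

Call:
servo_tool:
  slide:
    - [0,0,0.6]
    - [0,0,0.4]
    - [0,0,0.2]
    - [0,0,0]
  turn:
    - [0,0,0]
    - [0,0,0]
    - [0,0,0]
    - [0,0,0]

```text
time_s: 3.68
eef_pos: [0.6169, 0.196, 0.1678]
tool_rot: [0.606, 0.796, 0.009, 0.008]
wrist_force: [-0.6, 0.3, -0.6]
finger_gap: -0.0001
```

Call:
servo_tool:
  slide:
    - [0,0,0.1]
    - [0,0,0.1]
  turn:
    - [0,0,0]
    - [0,0,0]

```text
time_s: 3.85
eef_pos: [0.6184, 0.1965, 0.1623]
tool_rot: [0.606, 0.796, 0.011, 0.009]
wrist_force: [-0.2, 0.5, -1.2]
finger_gap: 0.0002
```

Call:
servo_tool:
  slide:
    - [0,0,0.1]
    - [0,0,0.1]
  turn:
    - [0,0,0]
    - [0,0,0]

```text
time_s: 4.02
eef_pos: [0.6196, 0.1968, 0.1555]
tool_rot: [0.606, 0.796, 0.012, 0.01]
wrist_force: [0.1, 0.3, 1.5]
finger_gap: 0.0
```

```bash
python3 g.py .608 .194 .150
```

```text
4.0167 [0.6196 0.1968 0.1555] [0.1 0.3 1.5] slide [ 0.01 -0.3   0.13] turn [0.3  0.01 0.08] q [ 0.55  0.46  0.21  0.01 -1.29 -1.86]
```

Call:
servo_tool:
  slide:
    - [0,-0.3,0]
    - [0,-0.1,0]
    - [0,0,0.15]
    - [0,0,0.15]
  turn:
    - [0.3,0,0.1]
    - [0.1,0,0]
    - [0.1,0,0]
    - [0,0,0]

```text
time_s: 4.35
eef_pos: [0.6045, 0.1929, 0.1433]
tool_rot: [0.61, 0.793, -0.008, -0.006]
wrist_force: [0.2, -0.6, -0.4]
finger_gap: 0.0002
```

```bash
python3 g.py .608 .194 .140
```

```text
4.35 [0.6045 0.1929 0.1433] [ 0.2 -0.6 -0.4] slide [0.   0.09 0.08] turn [-0.18  0.01 -0.02] q [ 0.55  0.47  0.2  -0.   -1.32 -1.86]
```

Call:
servo_tool:
  slide:
    - [0,0.05,0.15]
    - [0,0,0.15]
  turn:
    - [-0.1,0,0]
    - [0,0,0]

```text
time_s: 4.52
eef_pos: [0.6075, 0.1937, 0.1306]
tool_rot: [0.609, 0.793, -0.003, -0.002]
wrist_force: [0.1, 0.1, 3.3]
finger_gap: -0.0001
```

Call:
servo_tool:
  slide:
    - [0,0,0.15]
    - [0,0,0.1]
  turn:
    - [0,0,0]
    - [0,0,0]

```text
time_s: 4.68
eef_pos: [0.6088, 0.1945, 0.1215]
tool_rot: [0.609, 0.793, -0.001, -0.0]
wrist_force: [-2.3, 1.8, 9.6]
finger_gap: 0.0001
```

```bash
python3 - <<'E'
from h import *
s=manip.read_camera("scene");t=manip.read_camera("top")
a=cv2.resize(s["pixels"][100:300,220:420],None,fx=2,fy=2);b=cv2.resize(t["pixels"][150:350,150:350],None,fx=2,fy=2)
cv2.imwrite("pics/p3.png",np.hstack([a,b]))
E
python3 g.py .608 .194 .115
```

```text
4.7833 [0.6087 0.1945 0.1212] [-0.2  0.3  3.5] slide [-0.01 -0.02  0.15] turn [-0.02  0.   -0.01] q [ 0.55  0.48  0.16 -0.   -1.25 -1.86]
```

View pics/p3.png

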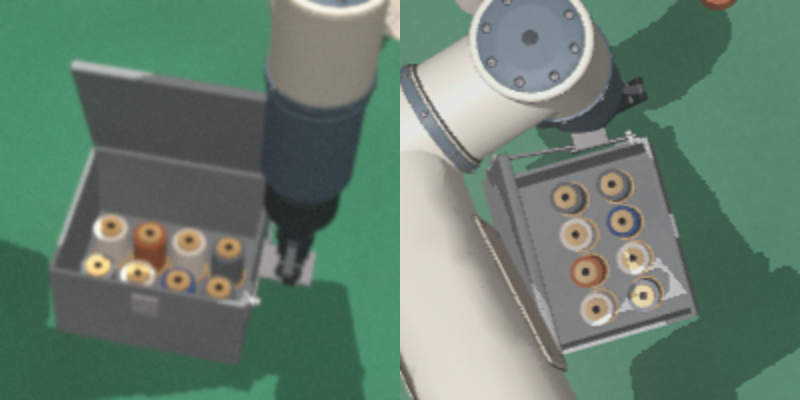

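The lid's top edge has begun to sink, from (78,55) to (73,63) in the scene crop. I'll press a few mm more for a full break, then lift away.

Call:
servo_tool:
  slide:
    - [0,0,0.1]
    - [0,0,0.1]
    - [0,0,0]
  turn:
    - [0,0,0]
    - [0,0,0]
    - [0,0,0]

```text
time_s: 5.03
eef_pos: [0.6091, 0.1964, 0.116]
tool_rot: [0.608, 0.794, 0.002, -0.0]
wrist_force: [0.6, -0.4, -1.1]
finger_gap: 0.0001
```

```bash
python3 - <<'E'
from h import *
s=manip.read_camera("scene");t=manip.read_camera("top")
p=t["pixels"]
# lid free edge: compare against start picture along a row crossing lid
o=cv2.imread("pics/top0.png"); o1=cv2.imread("pics/scene0.png")
for y in(250,260,270): print(o[y,190:235,1].tolist(),"\n",p[y,190:235,1].tolist())
print("scene col 285"); print(o1[120:150,285,1].tolist(),"\n",s["pixels"][120:150,285,1].tolist())
E
python3 g.py .608 .194 .115
```

```text
[149, 150, 147, 131, 112, 116, 116, 131, 176, 186, 181, 179, 173, 133, 74, 81, 85, 81, 83, 88, 117, 139, 137, 139, 140, 137, 139, 139, 138, 138, 138, 136, 137, 139, 135, 111, 116, 150, 174, 171, 167, 135, 99, 133, 167] 
 [145, 146, 142, 137, 127, 126, 125, 127, 127, 124, 125, 126, 125, 126, 126, 122, 93, 92, 95, 93, 94, 95, 96, 97, 113, 126, 125, 123, 118, 105, 114, 133, 130, 131, 126, 105, 112, 140, 164, 162, 157, 129, 91, 125, 156]
[148, 146, 147, 146, 148, 145, 130, 115, 117, 113, 131, 179, 187, 181, 177, 170, 124, 80, 87, 85, 85, 83, 90, 120, 143, 140, 138, 139, 141, 139, 136, 137, 139, 138, 138, 139, 138, 140, 138, 138, 138, 136, 139, 149, 179] 
 [83, 90, 118, 142, 142, 142, 134, 126, 125, 126, 124, 124, 125, 124, 127, 125, 126, 129, 128, 121, 91, 92, 93, 91, 95, 90, 99, 122, 129, 121, 123, 118, 113, 129, 132, 129, 131, 132, 131, 131, 131, 129, 130, 142, 171]
[147, 147, 147, 146, 145, 149, 149, 152, 145, 115, 117, 116, 117, 147, 184, 185, 180, 176, 158, 99, 83, 87, 85, 85, 81, 99, 143, 140, 138, 136, 137, 139, 138, 138, 139, 137, 139, 137, 136, 139, 163, 195, 191, 179, 169] 
 [118, 110, 100, 131, 138, 98, 99, 96, 99, 99, 103, 116, 125, 127, 125, 126, 127, 124, 128, 126, 127, 128, 122, 92, 94, 93, 93, 91, 90, 103, 125, 127, 120, 120, 118, 118, 132, 132, 129, 131, 155, 184, 181, 170, 159]
scene col 285
[141, 139, 138, 141, 143, 140, 142, 140, 146, 148, 165, 185, 183, 172, 140, 102, 84, 75, 78, 81, 78, 77, 78, 77, 78, 77, 77, 81, 78, 77] 
 [141, 140, 142, 143, 143, 143, 146, 142, 144, 146, 143, 144, 145, 146, 143, 144, 147, 145, 147, 148, 148, 147, 140, 132, 125, 121, 126, 117, 98, 83]
5.1333 [0.6093 0.1961 0.1157] [0.4 1.3 2.4] slide [-0.04 -0.04  0.02] turn [ 0.02 -0.02  0.01] q [ 0.55  0.48  0.15 -0.   -1.23 -1.86]
```

The knee is broken: the lid's outer face now shows and the free edge moved about 12–15 mm. Lifting off.

Call:
servo_tool:
  slide:
    - [0,0,-0.8]
    - [0,0,-1]
    - [0,0,-1]
    - [0,0,-1]
    - [0,0,-1]
    - [0,0,-1]
    - [0,0,-0.8]
    - [0,0,-0.5]
  turn:
    - [0,0,0]
    - [0,0,0]
    - [0,0,0]
    - [0,0,0]
    - [0,0,0]
    - [0,0,0]
    - [0,0,0]
    - [0,0,0]

```text
time_s: 5.8
eef_pos: [0.6065, 0.1928, 0.3977]
tool_rot: [0.61, 0.793, -0.01, -0.006]
wrist_force: [0.4, 0.3, 0.3]
finger_gap: -0.0
```

```bash
python3 g.py .4165 .322 .37
```

```text
5.8 [0.6065 0.1928 0.3977] [0.4 0.3 0.3] slide [ 4.34 -3.75  0.77] turn [-0.22  0.03 -0.02] q [ 0.55  0.52  0.93 -0.   -2.   -1.86]
```

Call:
servo_tool:
  slide:
    - [0.7,-0.6,0]
    - [0.7,-0.6,0]
    - [0.7,-0.6,0]
    - [0.7,-0.6,0]
    - [0.7,-0.6,0]
    - [0.7,-0.6,0]
    - [0.4,-0.3,0]
    - [0,0,0]
  turn:
    - [-0.2,0,0]
    - [0,0,0]
    - [0,0,0]
    - [0,0,0]
    - [0,0,0]
    - [0,0,0]
    - [0,0,0]
    - [0,0,0]

```text
time_s: 6.47
eef_pos: [0.4118, 0.3403, 0.3913]
tool_rot: [0.613, 0.79, -0.001, 0.002]
wrist_force: [-0.2, -0.2, 0.6]
finger_gap: 0.0003
```

```bash
python3 g.py .4165 .322 .27; python3 - <<'E'
from h import *
s=manip.read_camera("scene");t=manip.read_camera("top")
a=cv2.resize(s["pixels"][80:280,200:400],None,fx=2,fy=2);b=t["pixels"][50:450,50:450]
cv2.imwrite("pics/p4.png",np.hstack([a,b]))
E
```

```text
6.4667 [0.4118 0.3403 0.3913] [-0.2 -0.2  0.6] slide [-0.46 -0.    3.03] turn [ 0.    0.04 -0.1 ] q [ 0.99  0.24  0.49  0.   -1.82 -2.3 ]
```

View pics/p4.png

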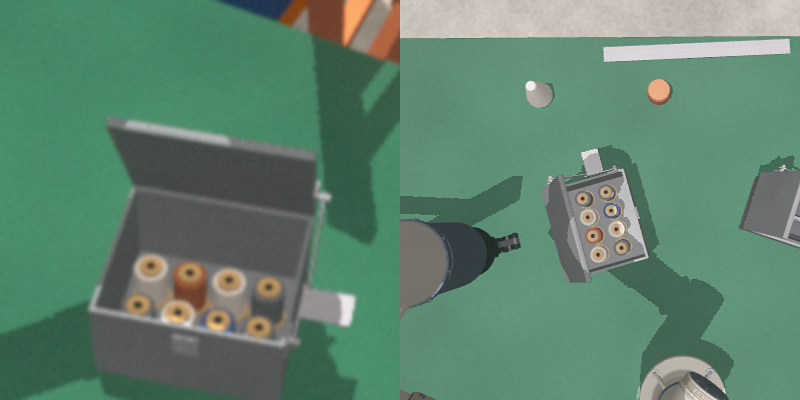

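The plate is tipped, the knee is broken and the lid is holding its sunk pose. The hand is behind the lid at mid-length. Descending behind it.

Call:
servo_tool:
  slide:
    - [0,0,0.7]
    - [0,0,0.7]
    - [0,0,0.7]
    - [0,0,0.5]
    - [0,0,0.2]
    - [0,0,0]
  turn:
    - [0,0,0]
    - [0,0,0]
    - [0,0,0]
    - [0,0,0]
    - [0,0,0]
    - [0,0,0]

```text
time_s: 7.07
eef_pos: [0.4201, 0.3345, 0.2738]
tool_rot: [0.617, 0.787, -0.001, 0.003]
wrist_force: [0.0, -0.9, 0.5]
finger_gap: 0.0001
```

```bash
cat > k.py <<'E'
from h import *
# TCP in chest coords (v from hinge, z) and lid-plan waypoints; slide units in tool frame to phi targets
s=manip.get_state(); r=R.from_quat(s["tool_rot"]); H=np.array([.4243,.2934,0])
u=np.array([.966,.2586,0]);v=np.array([-.2586,.966,0]); e=s["eef_pos"]
print(s["time_s"],"u,v,z",((e-H)@u).round(4),((e-H)@v).round(4),e[2].round(4),"F u,v,z",[round(float(s["wrist_force"]@a),1) for a in(u,v,np.array([0,0,1]))],"turn",(np.degrees((r.inv()*R.from_matrix(np.c_[v,u,[0,0,-1]])).as_rotvec())/6).round(2))
for d in(15,20,25,30,40,50,60,70,80,90):
    p=np.radians(d); w=-.17*np.sin(p)+.012*np.cos(p)+.0145; z=.12+.17*np.cos(p)+.012*np.sin(p)
    print(d,"v %.4f z %.4f"%(w,z),(r.inv().apply(H+w*v+[0,0,z]-e)/.04).round(2))
E
python3 k.py
```

```text
7.0667 u,v,z 0.0066 0.0408 0.2738 F u,v,z [-0.2, -0.9, 0.5] turn [ 0.02  0.06 -0.19]
15 v -0.0179 z 0.2873 [-1.47 -0.13 -0.33]
20 v -0.0324 z 0.2839 [-1.83 -0.13 -0.24]
25 v -0.0465 z 0.2791 [-2.18 -0.12 -0.12]
30 v -0.0601 z 0.2732 [-2.52 -0.11  0.03]
40 v -0.0856 z 0.2579 [-3.16 -0.1   0.42]
50 v -0.1080 z 0.2385 [-3.72 -0.09  0.91]
60 v -0.1267 z 0.2154 [-4.18 -0.08  1.49]
70 v -0.1411 z 0.1894 [-4.54 -0.08  2.14]
80 v -0.1508 z 0.1613 [-4.77 -0.07  2.84]
90 v -0.1555 z 0.1320 [-4.89 -0.07  3.58]
```

Call:
servo_tool:
  slide:
    - [-0.4,-0.1,0]
    - [-0.4,0,0]
    - [-0.4,0,0]
    - [-0.3,0,0]
    - [-0.3,0,0]
    - [-0.3,0,0]
    - [-0.3,0,0]
  turn:
    - [0,0,-0.2]
    - [0,0,0]
    - [0,0,0]
    - [0,0,0]
    - [0,0,0]
    - [0,0,0]
    - [0,0,0]

```text
time_s: 7.65
eef_pos: [0.4466, 0.2372, 0.279]
tool_rot: [0.609, 0.793, 0.001, 0.005]
wrist_force: [-1.0, 2.3, -1.1]
finger_gap: -0.0001
```

```bash
python3 k.py
```

```text
7.65 u,v,z 0.007 -0.06 0.279 F u,v,z [-0.3, 2.4, -1.1] turn [ 0.08  0.05 -0.  ]
15 v -0.0179 z 0.2873 [ 1.05 -0.17 -0.22]
20 v -0.0324 z 0.2839 [ 0.69 -0.17 -0.13]
25 v -0.0465 z 0.2791 [ 0.34 -0.18 -0.01]
30 v -0.0601 z 0.2732 [-0.   -0.18  0.14]
40 v -0.0856 z 0.2579 [-0.64 -0.18  0.53]
50 v -0.1080 z 0.2385 [-1.19 -0.18  1.02]
60 v -0.1267 z 0.2154 [-1.66 -0.19  1.6 ]
70 v -0.1411 z 0.1894 [-2.01 -0.19  2.25]
80 v -0.1508 z 0.1613 [-2.25 -0.2   2.95]
90 v -0.1555 z 0.1320 [-2.37 -0.2   3.69]
```

Contact is made, at 2.4 N. Following the arc.

Call:
servo_tool:
  slide:
    - [-0.35,0,0.25]
    - [-0.35,0,0.28]
    - [-0.3,0,0.25]
    - [-0.25,0,0.25]
  turn:
    - [0,0,0]
    - [0,0,0]
    - [0,0,0]
    - [0,0,0]

```text
time_s: 7.98
eef_pos: [0.463, 0.1865, 0.2418]
tool_rot: [0.609, 0.793, 0.007, 0.005]
wrist_force: [-1.9, 1.8, 1.5]
finger_gap: -0.0001
```

```bash
python3 k.py
```

```text
7.9833 u,v,z 0.0097 -0.1133 0.2418 F u,v,z [-1.4, 2.2, 1.5] turn [ 0.17  0.   -0.  ]
15 v -0.0179 z 0.2873 [ 2.38 -0.22 -1.14]
20 v -0.0324 z 0.2839 [ 2.02 -0.22 -1.06]
25 v -0.0465 z 0.2791 [ 1.67 -0.23 -0.94]
30 v -0.0601 z 0.2732 [ 1.33 -0.23 -0.79]
40 v -0.0856 z 0.2579 [ 0.69 -0.24 -0.41]
50 v -0.1080 z 0.2385 [ 0.13 -0.24  0.08]
60 v -0.1267 z 0.2154 [-0.34 -0.25  0.66]
70 v -0.1411 z 0.1894 [-0.7  -0.27  1.31]
80 v -0.1508 z 0.1613 [-0.94 -0.28  2.01]
90 v -0.1555 z 0.1320 [-1.05 -0.29  2.74]
```

Call:
servo_tool:
  slide:
    - [-0.18,-0.1,0.33]
    - [-0.18,0,0.33]
    - [-0.18,0,0.35]
    - [-0.14,0,0.35]
    - [-0.1,0,0.35]
    - [-0.1,0,0.35]
  turn:
    - [0.2,0,0]
    - [0,0,0]
    - [0,0,0]
    - [0,0,0]
    - [0,0,0]
    - [0,0,0]

```text
time_s: 8.48
eef_pos: [0.4715, 0.1455, 0.1589]
tool_rot: [0.61, 0.793, -0.0, 0.0]
wrist_force: [0.0, 1.6, 0.9]
finger_gap: -0.0004
```

```bash
python3 k.py
```

```text
8.4833 u,v,z 0.0073 -0.1551 0.1589 F u,v,z [0.4, 1.5, 0.9] turn [-0.    0.01 -0.02]
15 v -0.0179 z 0.2873 [ 3.43 -0.19 -3.21]
20 v -0.0324 z 0.2839 [ 3.07 -0.19 -3.13]
25 v -0.0465 z 0.2791 [ 2.71 -0.19 -3.01]
30 v -0.0601 z 0.2732 [ 2.37 -0.19 -2.86]
40 v -0.0856 z 0.2579 [ 1.74 -0.19 -2.48]
50 v -0.1080 z 0.2385 [ 1.18 -0.19 -1.99]
60 v -0.1267 z 0.2154 [ 0.71 -0.19 -1.41]
70 v -0.1411 z 0.1894 [ 0.35 -0.18 -0.76]
80 v -0.1508 z 0.1613 [ 0.11 -0.18 -0.06]
90 v -0.1555 z 0.1320 [-0.01 -0.18  0.67]
```

Now the last 27 mm straight down, gently.

Call:
servo_tool:
  slide:
    - [0,0,0.2]
    - [0,0,0.2]
    - [0,0,0.15]
    - [0,0,0.1]
  turn:
    - [0,0,0]
    - [0,0,0]
    - [0,0,0]
    - [0,0,0]

```text
time_s: 8.82
eef_pos: [0.4714, 0.1427, 0.1317]
tool_rot: [0.61, 0.793, -0.003, 0.0]
wrist_force: [-20.4, 2.1, 44.9]
finger_gap: -0.0003
```

Call:
servo_tool:
  slide:
    - [0,0,0.1]
    - [0,0,0.1]
  turn:
    - [0,0,0]
    - [0,0,0]

```text
time_s: 8.98
eef_pos: [0.4714, 0.1428, 0.1318]
tool_rot: [0.609, 0.793, -0.002, 0.002]
wrist_force: [-15.1, -1.6, 29.2]
finger_gap: -0.0001
```

Hard stop at z = 0.1318, which is the shut height of 0.132. Lifting off and checking.

Call:
servo_tool:
  slide:
    - [0,0,-0.3]
    - [0,0,-0.7]
    - [0,0,-1]
    - [0,0,-1]
    - [0,0,-1]
    - [0,0,-1]
    - [0,0,-1]
    - [0,0,-0.5]
    - [0,0,0]
  turn:
    - [0,0,0]
    - [0,0,0]
    - [0,0,0]
    - [0,0,0]
    - [0,0,0]
    - [0,0,0]
    - [0,0,0]
    - [0,0,0]
    - [0,0,0]

```text
time_s: 9.73
eef_pos: [0.4677, 0.1448, 0.4051]
tool_rot: [0.607, 0.795, -0.002, 0.001]
wrist_force: [0.8, -0.5, -0.7]
finger_gap: -0.0
```

Call:
servo_tool:
  slide:
    - [1,0,0]
    - [1,0,0]
    - [1,0,0]
    - [1,0,0]
    - [1,0,0]
    - [0.5,0,0]
    - [0,0,0]
  turn:
    - [0,0,0]
    - [0,0,0]
    - [0,0,0]
    - [0,0,0]
    - [0,0,0]
    - [0,0,0]
    - [0,0,0]

```text
time_s: 10.32
eef_pos: [0.407, 0.3669, 0.4036]
tool_rot: [0.608, 0.794, -0.001, 0.0]
wrist_force: [-0.4, -0.6, -0.4]
finger_gap: 0.0001
```

```bash
python3 k.py|head -1; python3 - <<'E'
from h import *
s=manip.read_camera("scene");t=manip.read_camera("top")
a=s["pixels"][90:480,100:500];b=t["pixels"][100:490,120:520]; b=cv2.copyMakeBorder(b,0,390-b.shape[0],0,0,0)
cv2.imwrite("pics/p5.png",np.hstack([a,b]))
E
```

```text
10.3167 u,v,z 0.0023 0.0755 0.4036 F u,v,z [-0.5, -0.5, -0.4] turn [-0.01  0.01  0.01]
```

View pics/p5.png

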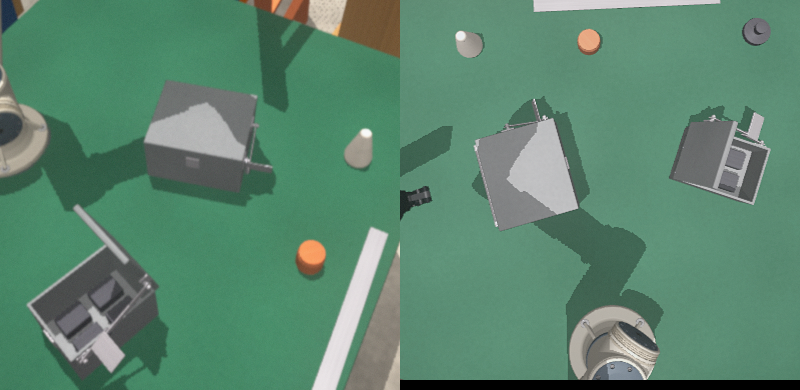

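Both views show the spool chest's lid flat and shut, with its knee folded. The short chest is open with its lid where it was, and nothing touches the robot.

```bash
python3 -c "
from h import *
t=manip.read_camera('top')
A,B=cast(t,(275,220),.132),cast(t,(298,308),.132); print(A,B,np.linalg.norm(A-B))
d=cv2.absdiff(t['pixels'],cv2.imread('pics/top0.png'))[210:280,390:450]; print('short lid diff',np.median(d))
print(manip.sign_off())"
```

```text
[0.57412321 0.13401831 0.132     ] [0.36795137 0.08145151 0.132     ] 0.21276770209595408
short lid diff 2.0
the job is handed in; nothing more can be done
None
```

The long chest's lid is shut and the short chest is still open. I pressed the thumb plate on the spool chest's stay down about 20 mm until the knee broke and the lid sank. I then pushed the lid over from behind at mid-length, pressed it down until it stopped, drew the arm clear and handed the job in at about 10.5 s.

**Long lid:** it stopped hard at 131.8 mm, against 132 mm when shut. After the arm left, the top and scene views showed it lying flat. The shut lid's front edge fits where the rim was found, but it measured 213 mm against the given 220 mm. I put the difference down to reading the corners by eye.

**Short chest:** the lid's part of the top view is unchanged from the start (median difference 2 grey levels).

**Forces:**
- **Plate:** the force read 9.6 N at the end of one pressing step, above the 2 to 8 N said to break the knee.
- **Shutting:** the final press peaked at about 45 N vertical at the wrist (49 N in all), taken by the fingertips. That is well over the 1 to 10 N needed but under the 120 N wrist limit, and I saw no contact by the gripper's body.

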